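# Shut the drawers and lid of the parts chest

### The arm

A 7-joint arm with a two-finger parallel gripper is mounted at the origin on the work surface. World frame = base frame: x ahead of the robot, y to its left, z up, the work surface at z = 0. Lengths are in m, angles in rad, forces in N, time in s.
With the tool pointing down it reaches from about 0.35 to 0.775 m from the base axis. Payload 3.1 kg.
Tool frame: the origin (TCP) lies midway between the tips of the shut fingers; the grasp point (between the pads) lies 19 mm behind it (robot.hold_point_z is the distance from the TCP to the grasp point, in m); z points along the fingers, x is the direction in which the jaws open and shut, and the axes are right-handed (so a half turn about z gives the same grasp; the last joint's range is limited). The gripper opens to 85 mm and grips with 20 to 120 N. Pads are 22 mm wide; open, the fingers measure 114 mm over their backs; the gripper's body (76 mm by 85 mm) begins 54 mm behind the grasp point. The pads swing forward as they close: fully open they stand 13 mm farther back than shut.
Start: joints at [1.11, 0.311, 0.014, 1.512, -0.004, 1.319, -0.027], TCP at [0.224, -0.502, 0.231] pointing down, gripper open.
Joint ranges: [-2.7, 2.7], [-0.3, 1.91], [-1.27, 1.3], [0.12, 2.57], [-1.44, 4.58], [0.2, 2.03], [-3.05, 3.05]. Speed limits (rad/s): [2.79, 2.79, 3.14, 3.14, 3.14, 3.14, 3.14].

### API

Orientations are given as a unit quaternion [x, y, z, w].
In Python, from cell import robot, eyes, workorder gives the robot as it stands. The module is installed in compiled form; this text tells all that it offers.
- The arm moves only by the tool move_arm, never from a script. Its argument "series" is a list of rows, each an object of numbers: "wx", "wy", "wz": the turn, a rotation vector about the tool's x, y, z in rad; "dx", "dy", "dz": the shift along the tool's x, y, z in m; "grip": the finger opening in m, from 0 to 0.0854. A call has 1 to 8 rows; each row shifts and turns the commanded pose from where the row before left it, along the tool's axes as they then stand; what a row does not reach is not made up. A row lasts 1/10 s, in which the tool goes at most 50 mm and 8.59 degrees, less where a joint would pass 70% of its speed; a pose out of reach is approached as far as the arm can. A call is refused whole if a number of a shift passes 0.05 or a number of a turn 0.15, either way. A call with a gripper value outside its range is refused whole. The fingers move at their own pace and stop on an object; "newtons" is the grip in N (left out, the last holds). Time passes only in rows, so rows that do not move let the fingers close. It gives the time, the measured TCP pose, the force and the opening at its end, in the units of the state.
- robot.read_state(): the state, without advancing time (a new reading comes with each control period).
- eyes.snapshot(name): name is "scene" or "top" or "wrist"; returns (picture, depth): 480x640x3 uint8, red, green, blue; 480x640 float32, m along the optical axis (not along the pixel's ray), 0 where there is no reading.
- eyes.camera_info(name): a dict with "fovy" (degrees; the focal length in pixels is half the picture's height over the tangent of half this angle, whatever the lens; pixels are square), "cx", "cy" (the principal point, pixels), "pose" (4x4, takes a point from camera to world coordinates). Camera axes: x right, y up, looking along -z (the intrinsics and any distortion apply to the point x, -y, -z); pixel columns grow to the right and rows downward; lengths in m; the calibration is good to about 2 mm. A picture is of the moment at which its call begins: read the wrist's pose just before it. camera_info takes no time and is no camera call; for the wrist camera it gives the pose at the moment of the call.
- workorder.finish_job(): hands the job in, once; it reports no verdict.
The state is a dict: "t": time; "joints": joint angles; "joint_vel": joint speeds; "effort": joint torques, N m; "eef_pos": TCP position; "tool_rot": TCP orientation; "force": force on the tool from outside, world axes, zero at the start; "ft_torque": the same for the moment, N m; "width": finger opening in m.
Only numpy, scipy, OpenCV 4.12 (cv2) and the standard library are available. Lean on these libraries where they do the work, as an engineer would, in place of code of your own. Each camera call takes 0.05 s, during which the arm holds its last target.

### The job

Close up the small-parts chest on the packing bench with your fingertips: push the two open drawers fully home, and only then push the lid down until it lies flat on the rim, because the shut lid locks the drawers. Only push: do not take a drawer pull or the lid's tab between the fingers, do not pull a drawer out or raise the lid farther, and leave the shut drawer shut and the things lying around the chest where they are.

Things in the scene. Friction and masses are not known exactly. Their poses are not given: they have to be found in the camera images.
- case_front (a point): the middle of the top front edge of the low grey steel parts chest (fixed to the bench; 360 wide along y, 150 deep along x, 100 high; open tray on top, three drawers below). Site x points from the drawer face to the back of the chest, z up; the point is 100 above the bench
- pull_a (a point): dark square pull on the front of one of three identical grey drawers side by side in the chest; the point is the centre of the pull, a block 20 wide (y), 22 high (z), standing 18 out from the drawer front (x), so its outer face is 9 from the point on the -x side. Site x points into the chest (the way to push), z up. The drawer front behind it is 114 wide, 54 high, its lower edge 5 over the bench. Drawers a, b, c stand in any order, 117 apart
- pull_b (a point): dark square pull on the front of one of three identical grey drawers side by side in the chest; the point is the centre of the pull, a block 20 wide (y), 22 high (z), standing 18 out from the drawer front (x), so its outer face is 9 from the point on the -x side. Site x points into the chest (the way to push), z up. The drawer front behind it is 114 wide, 54 high, its lower edge 5 over the bench. Drawers a, b, c stand in any order, 117 apart
- pull_c (a point): dark square pull on the front of one of three identical grey drawers side by side in the chest; the point is the centre of the pull, a block 20 wide (y), 22 high (z), standing 18 out from the drawer front (x), so its outer face is 9 from the point on the -x side. Site x points into the chest (the way to push), z up. The drawer front behind it is 114 wide, 54 high, its lower edge 5 over the bench. Drawers a, b, c stand in any order, 117 apart
- drawer_a (a joint): how far that drawer stands out of the chest, in m; 0 = fully home, its front flush with the chest's face. It slides stiffly (about 2 N) and stays where it is left; starts 0.035 to 0.075 open
- drawer_b (a joint): how far that drawer stands out of the chest, in m; 0 = fully home, its front flush with the chest's face. It slides stiffly (about 2 N) and stays where it is left; starts 0.035 to 0.075 open
- drawer_c (a joint): how far that drawer stands out of the chest, in m; 0 = fully home, its front flush with the chest's face. It slides stiffly (about 2 N) and stays where it is left; starts shut
- lid (a joint): angle of the chest's lid in rad: 0 = shut, flat on the rim; 1.57 = upright. The hinge is stiff (about 0.55 N m, so the lid stays where it is left and must be pushed all the way down). It starts at 0.95 to 1.3, leaning over the chest
- lid_hinge (a point): middle of the lid's hinge line, which runs along the top back edge of the chest (100 above the bench), parallel to its face. Site axes turn with the lid: -x runs along the lid's underside to its free edge, z is the normal of its outer (upper) face, y is the hinge line
- lid_mid (a point): the middle of the lid's outer face (76 from the hinge line); the lid is a flat plate 362 wide, 152 from hinge to free edge, 12 thick. Axes as lid_hinge
- lid_tab (a point): centre of the steel tab in the middle of the lid's free edge: 44 wide, 10 thick, standing 19 out from the edge; 163 from the hinge line
- tape_roll: bystander: brown tape roll lying flat, 72 diameter, 25 high, origin under its centre
- screwdriver: bystander: screwdriver lying on the bench, 170 long along its x
- battery: bystander: black tool battery, 75 x 60, 56 high, origin under its centre
- jar: bystander: small jar, 52 diameter, 65 high, origin under its centre
- carton: bystander: cardboard carton 110 x 80, 70 high, origin under its centre
- bottle: bystander: bottle 56 diameter, 150 high, origin under its centre
- mug: bystander: white mug 80 diameter, 90 high, origin under its centre

How it is judged:
On the way, in this order (a step that is already met when the one before it is completed fails the run):
1. all three drawers are fully home (within 4 mm) while the lid is still open (value of joint each of drawer_a, drawer_b, drawer_c below 0.004 m and value of joint lid above 0.3 rad), for 0.2 s.
2. the lid is shut (value of joint lid below 0.04 rad), for 0.2 s.
At the end, for the whole second after the job is handed in: All three drawers are within 4 mm of fully home and the lid lies flat on the rim, within 0.04 rad, at rest (value of joint each of drawer_a, drawer_b, drawer_c below 0.004 m and value of joint lid below 0.04 rad and velocity of joint lid between -0.02 and 0.02 rad/s); the robot touches nothing.
It fails at once if a drawer was pulled farther out (beyond 85 mm), or the shut one opened (10 mm) (value of joint any of drawer_a, drawer_b above 0.085 m or value of joint drawer_c above 0.01 m).
It fails at once if the lid was raised (beyond 1.42 rad) (value of joint lid above 1.42 rad).
It fails at once if a drawer pull or the lid's tab was taken between the fingers (grasp point within 13 mm of a pull's centre, 9 mm of the tab's) (distance between the grasp point and pull_a below 0.013 m or distance between the grasp point and pull_b below 0.013 m or distance between the grasp point and pull_c below 0.013 m or distance between the grasp point and lid_tab below 0.009 m).
It fails at once if a bystander was moved or lifted (more than 25 mm) or tipped over (distance of any of tape_roll, screwdriver, battery, jar, carton, bottle, mug from where it was at the start of the episode above 0.025 m or angle between any of tape_roll, battery, jar, carton, bottle, mug's own z axis and vertical above 0.5 rad).
It also fails if it takes over 58 s, if anything falls off the work surface, if the arm or the gripper's body presses on something with over 40 N, if the wrist force passes 120 N, or if a joint passes its speed limit or range.

## Working session

There is one attempt and no reset: what is moved stays moved. The work goes in short steps, Python scripts to look and compute and a tool call to move; the robot and the scene stay as the last step left them, time stands still between calls to the robot, and variables do not carry over. Pictures are saved under pics/ and viewed, and the job is handed in when it is done.

Besides the shell and the picture viewer there is one more tool, called after "Request:" as name(argument=value, ...) on one line, values as JSON. move_arm: Moves the arm, as the interface text tells. Its arguments: {"type":"object","properties":{"series":{"type":"array","items":{"type":"object","properties":{"wx":{"type":"number"},"wy":{"type":"number"},"wz":{"type":"number"},"dx":{"type":"number"},"dy":{"type":"number"},"dz":{"type":"number"},"grip":{"type":"number"}}}},"newtons":{"type":"number"}},"required":["series"]}

```bash
mkdir -p pics
cat > h.py <<'E'
import numpy as np, cv2
from cell import robot, eyes, workorder
def snap(n,f):
    i=eyes.camera_info(n); p,d=eyes.snapshot(n)
    cv2.imwrite(f'pics/{f}.png',p[:,:,::-1]); np.savez(f'pics/{f}.npz',p=p,d=d,fovy=i['fovy'],cx=i['cx'],cy=i['cy'],pose=i['pose'])
    return i,p,d
def cloud(f):
    z=np.load(f'pics/{f}.npz'); d=z['d']; F=240/np.tan(np.radians(float(z['fovy']))/2)
    v,u=np.mgrid[:480,:640]
    c=np.stack([(u-z['cx'])*d/F,-(v-z['cy'])*d/F,-d,np.ones_like(d)],-1)
    w=c@z['pose'].T
    w=w[...,:3]; w[d==0]=np.nan
    return w
E
python3 - <<'E'
from h import *
for n in('scene','top'):
    i,p,d=snap(n,n+'0'); print({k:v for k,v in i.items()})
s=robot.read_state(); print(s)
E
```

```text
{'fovy': 42.76402694094517, 'cx': 316.9891039700324, 'cy': 246.954438962507, 'pose': array([[ 0.82456559, -0.50155254,  0.26179502,  0.95260416],
       [ 0.565761  ,  0.73298779, -0.3776816 , -0.5697865 ],
       [-0.00246538,  0.45953667,  0.88815538,  1.40238659],
       [ 0.        ,  0.        ,  0.        ,  1.        ]])}
{'fovy': 54.17876581971109, 'cx': 317.77145744685936, 'cy': 241.85862733514963, 'pose': array([[ 0.0551579 ,  0.97830071, -0.19971309,  0.29764061],
       [-0.99846571,  0.05502065, -0.0062416 , -0.01121482],
       [ 0.00488218,  0.19975095,  0.97983454,  1.26411664],
       [ 0.        ,  0.        ,  0.        ,  1.        ]])}
{'t': 0.1, 'joints': array([ 1.11029662,  0.31164135,  0.01397799,  1.51290343, -0.00438128,
        1.31920386, -0.02718132]), 'joint_vel': array([-0.00019872, -0.00144666, -0.00123192, -0.00389469,  0.0019695 ,
       -0.00121598,  0.0001504 ]), 'effort': array([ 8.28954780e-04, -3.80852723e+01,  1.46513027e-01, -2.31241447e+01,
        1.21878949e-02,  8.11800594e-03, -1.29777047e-05]), 'eef_pos': array([ 0.22341139, -0.50186074,  0.23032935]), 'tool_rot': array([ 8.38679575e-01, -5.44624128e-01, -9.18220080e-04, -5.35142401e-04]), 'force': array([ 0.55913829, -0.78470328, -0.26205009]), 'ft_torque': array([ 0.00472595, -0.01460012, -0.05632393]), 'width': 0.08539217335962318}
```

View pics/scene0.png

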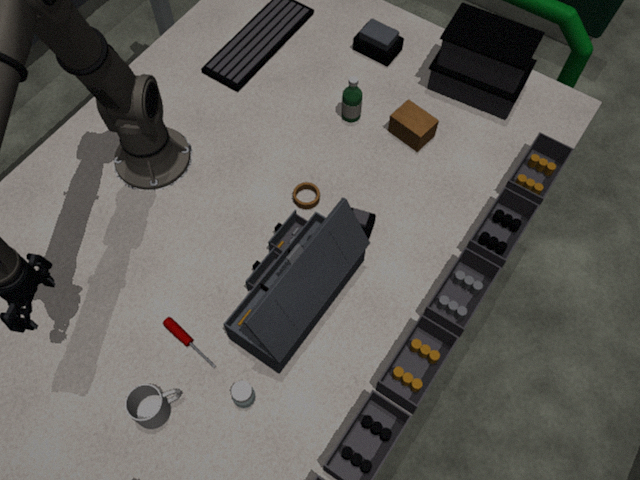

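View pics/top0.png

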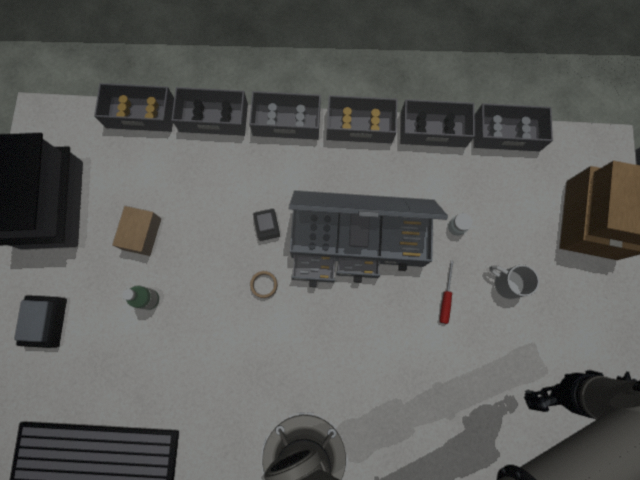

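The top view shows the chest with its left drawer (pull about (313,283)) and middle drawer (pull about (358,278)) open. The right drawer is shut (402,267). The lid leans over from the back, with its free edge at about row 212. The tape roll sits at (263,285) and the screwdriver at (447,295).

Run:
```python
from h import *
z=np.load('pics/top0.npz')
cv2.imwrite('pics/topz.png',cv2.resize(z['p'][170:320,240:470,::-1],None,fx=3.4,fy=3.4,interpolation=cv2.INTER_CUBIC))
w=cloud('top0')
np.set_printoptions(precision=3,suppress=True)
for n,(u,v) in dict(p1=(313,283),p2=(358,278),p3=(402,267),tape=(252,285),lidL=(293,207),lidR=(442,214),tab=(369,213),lidtopL=(293,196),lidtopR=(432,203),sd=(446,305),sdtip=(450,265),jar=(458,226),mug=(515,283),cornL=(293,254),cornR=(430,263)).items(): print(n,w[v,u])
# front face line points: z between .09 and .11
m=(abs(w[...,2]-.1)<.008)&(w[...,0]>.4)&(w[...,0]<.75)&(abs(w[...,1])<.35)
vv,uu=np.nonzero(m); print(len(vv))
for u in range(290,436,10):
    s=vv[uu==u]
    if len(s): print(u,s.max(),w[s.max(),u],w[s.min(),u])
m=(abs(w[...,2]-.048)<.006+.010)&(w[...,0]>.35)&(w[...,0]<.75)&(abs(w[...,1])<.3)
```

```text
p1 [0.436 0.003 0.045]
p2 [ 0.456 -0.114  0.044]
p3 [ 0.491 -0.228  0.045]
tape [0.424 0.164 0.025]
lidL [0.586 0.056 0.232]
lidR [ 0.586 -0.281  0.24 ]
tab [ 0.575 -0.115  0.255]
lidtopL [0.632 0.062 0.166]
lidtopR [ 0.639 -0.281  0.147]
sd [ 0.4   -0.349  0.024]
sdtip [ 0.509 -0.363  0.013]
jar [ 0.605 -0.369  0.067]
mug [ 0.471 -0.541  0.004]
cornL [0.517 0.062 0.006]
cornR [ 0.514 -0.313 -0.003]
558
290 251 [0.507 0.065 0.101] [0.542 0.067 0.095]
300 252 [0.506 0.039 0.101] [0.509 0.04  0.1  ]
310 252 [0.507 0.014 0.104] [0.51  0.014 0.1  ]
320 253 [ 0.507 -0.011  0.097] [ 0.509 -0.011  0.099]
330 254 [ 0.507 -0.036  0.093] [ 0.508 -0.036  0.102]
340 255 [ 0.505 -0.062  0.095] [ 0.509 -0.061  0.1  ]
350 255 [ 0.505 -0.087  0.101] [ 0.509 -0.087  0.096]
360 256 [ 0.505 -0.112  0.098] [ 0.507 -0.112  0.102]
370 256 [ 0.506 -0.137  0.1  ] [ 0.508 -0.137  0.103]
380 257 [ 0.504 -0.162  0.103] [ 0.569 -0.162  0.092]
390 258 [ 0.504 -0.188  0.099] [ 0.506 -0.188  0.099]
400 258 [ 0.505 -0.212  0.103] [ 0.508 -0.213  0.1  ]
410 259 [ 0.504 -0.238  0.1  ] [ 0.507 -0.238  0.099]
420 260 [ 0.504 -0.264  0.095] [ 0.505 -0.263  0.1  ]
430 260 [ 0.504 -0.288  0.103] [ 0.602 -0.289  0.094]
```

View pics/topz.png

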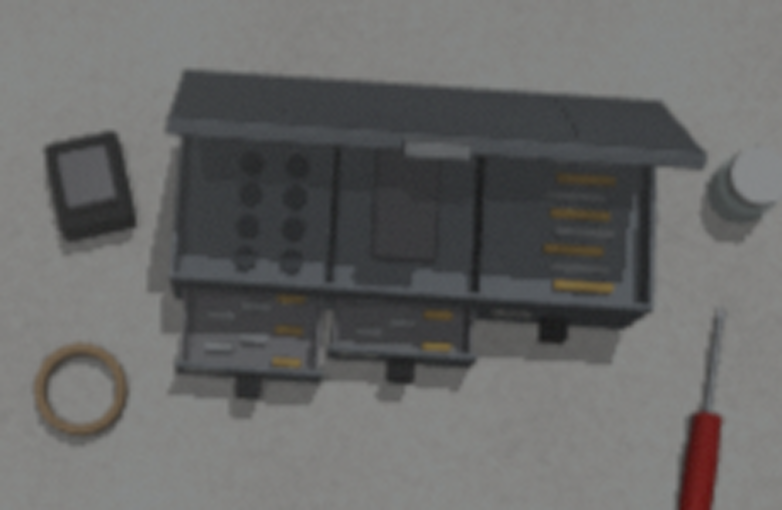

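```bash
cat >> h.py <<'E'
from scipy.spatial.transform import Rotation as Ro
np.set_printoptions(precision=4,suppress=True)
def Rt(t,yaw=0.0085):
    c,s=np.cos(t),np.sin(t)
    return Ro.from_euler('z',yaw)*Ro.from_matrix(np.array([[c,0,s],[0,-1,0],[s,0,-c]]))
def st():
    s=robot.read_state(); R=Ro.from_quat(s['tool_rot']); print('t',round(s['t'],2),'p',s['eef_pos'],'j',s['joints'],'F',s['force'],'w',s['width']); print(' z',R.as_matrix()[:,2],'x',R.as_matrix()[:,0]); return s,R
def rot(t,yaw=0.0085):
    s,R=st(); r=(R.inv()*Rt(t,yaw)).as_rotvec(); print('rot tool',r,'rows',np.linalg.norm(r)/.145)
def go(*p,R=None):
    s,R=st()
    for q in p: print(q,'tool shift',R.inv().apply(np.array(q)-s['eef_pos']))
E
python3 - <<'E'
from h import *
w=cloud('top0')
# pulls: top-surface pixels
p=np.load('pics/top0.npz')['p'].astype(int)
for n,(u,v) in dict(p1=(313,283),p2=(358,278),p3=(402,267)).items():
    print(n)
    for vv in range(v-6,v+6): print(vv,w[vv,u],p[vv,u])
rot(0.6); rot(0.0)
# lid outer-plane / edge via scene cam
w=cloud('scene0'); 
sel=[(w[v,u]) for u in range(270,360,10) for v in range(225,340,10) ]
sel=np.array([q for q in sel if q[2]>.105 and q[2]<.3 and .5<q[0]<.7])
c=sel.mean(0); U,S,V=np.linalg.svd(sel-c); print(len(sel),c,S,V[2])
E
```

```text
p1
277 [0.4498 0.0036 0.0614] [89 91 95]
278 [0.4471 0.0035 0.0626] [79 81 85]
279 [0.4469 0.0035 0.0434] [57 60 62]
280 [0.4444 0.0034 0.0425] [41 42 42]
281 [0.4414 0.0032 0.0451] [44 45 45]
282 [0.4391 0.0031 0.0426] [45 45 45]
283 [0.4362 0.0029 0.0448] [44 45 45]
284 [0.434  0.0028 0.0414] [46 45 47]
285 [0.4309 0.0026 0.0464] [45 46 47]
286 [0.4287 0.0025 0.0419] [45 47 47]
287 [ 0.4309  0.0029 -0.0034] [66 67 65]
288 [0.4277 0.0027 0.0011] [88 89 87]
p2
272 [ 0.4698 -0.112   0.0574] [88 91 93]
273 [ 0.4668 -0.1119  0.0607] [85 87 91]
274 [ 0.4654 -0.1127  0.0518] [64 66 68]
275 [ 0.4637 -0.1134  0.0451] [38 38 40]
276 [ 0.4611 -0.1134  0.0452] [31 32 33]
277 [ 0.4581 -0.1134  0.0474] [36 38 36]
278 [ 0.456  -0.1138  0.0439] [38 39 39]
279 [ 0.4539 -0.1142  0.0398] [42 43 43]
280 [ 0.4505 -0.1138  0.0461] [40 40 40]
281 [ 0.448  -0.114   0.0449] [36 34 36]
282 [ 0.4476 -0.1156  0.0268] [50 50 49]
283 [ 0.4484 -0.1182 -0.0023] [84 84 82]
p3
261 [ 0.5042 -0.2245  0.0627] [37 39 40]
262 [ 0.5042 -0.2273  0.0472] [35 35 37]
263 [ 0.5025 -0.2284  0.0413] [32 33 32]
264 [ 0.4992 -0.2
[... 246 characters left out ...]
326  0.0197] [43 43 43]
271 [ 0.4872 -0.2359  0.0015] [77 77 76]
272 [ 0.4846 -0.2361  0.0008] [92 91 89]
t 0.1 p [ 0.2234 -0.5019  0.2303] j [ 1.1103  0.3116  0.014   1.5129 -0.0044  1.3192 -0.0272] F [ 0.5591 -0.7847 -0.2621] w 0.08539217335962318
 z [-0.001   0.0019 -1.    ] x [ 0.4068 -0.9135 -0.0021]
rot tool [ 0.3465  0.5323 -1.1242] rows 8.904985360853319
t 0.1 p [ 0.2234 -0.5019  0.2303] j [ 1.1103  0.3116  0.014   1.5129 -0.0044  1.3192 -0.0272] F [ 0.5591 -0.7847 -0.2621] w 0.08539217335962318
 z [-0.001   0.0019 -1.    ] x [ 0.4068 -0.9135 -0.0021]
rot tool [-0.0011  0.0019 -1.1604] rows 8.00264974571448
65 [ 0.6216 -0.1212  0.1798] [0.6663 0.3572 0.0186] [ 0.8596 -0.01    0.5109]
```

Request:
move_arm(series=[{"wz":-0.145,"grip":0},{"wz":-0.145},{"wz":-0.145},{"wz":-0.145},{"wz":-0.145},{"wz":-0.145},{"wz":-0.145},{"wz":-0.145}])

```text
$.series[0]: bad value
```

Run:
```python
from h import *
rot(0.0); go((.36,.003,.2),(.36,-.1,.2))
```

```text
t 0.1 p [ 0.2234 -0.5019  0.2303] j [ 1.1103  0.3116  0.014   1.5129 -0.0044  1.3192 -0.0272] F [ 0.5591 -0.7847 -0.2621] w 0.08539217335962318
 z [-0.001   0.0019 -1.    ] x [ 0.4068 -0.9135 -0.0021]
rot tool [-0.0011  0.0019 -1.1604] rows 8.00264974571448
t 0.1 p [ 0.2234 -0.5019  0.2303] j [ 1.1103  0.3116  0.014   1.5129 -0.0044  1.3192 -0.0272] F [ 0.5591 -0.7847 -0.2621] w 0.08539217335962318
 z [-0.001   0.0019 -1.    ] x [ 0.4068 -0.9135 -0.0021]
(0.36, 0.003, 0.2) tool shift [-0.4056 -0.3301  0.0312]
(0.36, -0.1, 0.2) tool shift [-0.3115 -0.2882  0.031 ]
```

Request:
move_arm(series=[{"dx":0,"dy":0,"dz":0,"wx":0,"wy":0,"wz":-0.145,"grip":0.0},{"dx":0,"dy":0,"dz":0,"wx":0,"wy":0,"wz":-0.145,"grip":0.0},{"dx":0,"dy":0,"dz":0,"wx":0,"wy":0,"wz":-0.145,"grip":0.0},{"dx":0,"dy":0,"dz":0,"wx":0,"wy":0,"wz":-0.145,"grip":0.0},{"dx":0,"dy":0,"dz":0,"wx":0,"wy":0,"wz":-0.145,"grip":0.0},{"dx":0,"dy":0,"dz":0,"wx":0,"wy":0,"wz":-0.145,"grip":0.0},{"dx":0,"dy":0,"dz":0,"wx":0,"wy":0,"wz":-0.145,"grip":0.0},{"dx":0,"dy":0,"dz":0,"wx":0,"wy":0,"wz":-0.145,"grip":0.0}])

```text
t: 0.9
eef_pos: [0.2235, -0.5021, 0.2306]
tool_rot: [1.0, 0.007, -0.0, -0.001]
force: [0.8, -1.0, 0.1]
width: -0.0
```

Run:
```python
from h import *
rot(0.0); go((.36,.003,.2),(.36,-.1,.2))
```

```text
t 0.9 p [ 0.2235 -0.5021  0.2306] j [ 1.2478  0.3187 -0.1678  1.5068  0.054   1.3221  1.089 ] F [ 0.7872 -1.0165  0.1444] w -2.4486619144783537e-05
 z [-0.0006  0.0013 -1.    ] x [ 0.9999  0.014  -0.0006]
rot tool [-0.0013  0.0006  0.0055] rows 0.03930885258983779
t 0.9 p [ 0.2235 -0.5021  0.2306] j [ 1.2478  0.3187 -0.1678  1.5068  0.054   1.3221  1.089 ] F [ 0.7872 -1.0165  0.1444] w -2.4486619144783537e-05
 z [-0.0006  0.0013 -1.    ] x [ 0.9999  0.014  -0.0006]
(0.36, 0.003, 0.2) tool shift [ 0.1436 -0.5031  0.0312]
(0.36, -0.1, 0.2) tool shift [ 0.1422 -0.4001  0.0311]
```

Request:
move_arm(series=[{"dx":0.018,"dy":-0.05,"dz":0,"wx":0,"wy":0,"wz":0,"grip":0.0},{"dx":0.018,"dy":-0.05,"dz":0,"wx":0,"wy":0,"wz":0,"grip":0.0},{"dx":0.018,"dy":-0.05,"dz":0,"wx":0,"wy":0,"wz":0,"grip":0.0},{"dx":0.018,"dy":-0.05,"dz":0,"wx":0,"wy":0,"wz":0,"grip":0.0},{"dx":0.018,"dy":-0.05,"dz":0,"wx":0,"wy":0,"wz":0,"grip":0.0},{"dx":0.018,"dy":-0.05,"dz":0,"wx":0,"wy":0,"wz":0,"grip":0.0},{"dx":0.018,"dy":-0.05,"dz":0,"wx":0,"wy":0,"wz":0,"grip":0.0},{"dx":0.018,"dy":-0.05,"dz":0,"wx":0,"wy":0,"wz":0,"grip":0.0}])

```text
t: 1.7
eef_pos: [0.3561, -0.123, 0.2311]
tool_rot: [1.0, 0.004, -0.0, 0.0]
force: [0.8, -0.4, -0.8]
width: -0.0003
```

Request:
move_arm(series=[{"dx":0,"dy":-0.05,"dz":0,"wx":0,"wy":0,"wz":0,"grip":0.0},{"dx":0,"dy":-0.05,"dz":0,"wx":0,"wy":0,"wz":0,"grip":0.0},{"dx":0,"dy":0,"dz":0,"wx":0,"wy":0.14,"wz":0,"grip":0.0},{"dx":0,"dy":0,"dz":0,"wx":0,"wy":0.14,"wz":0,"grip":0.0},{"dx":0,"dy":0,"dz":0,"wx":0,"wy":0.14,"wz":0,"grip":0.0},{"dx":0,"dy":0,"dz":0,"wx":0,"wy":0.14,"wz":0,"grip":0.0},{"dx":0,"dy":0,"dz":0,"wx":0,"wy":0,"wz":0,"grip":0.0}])

```text
t: 2.4
eef_pos: [0.3712, -0.0299, 0.2209]
tool_rot: [0.988, 0.006, 0.153, 0.009]
force: [-0.8, 0.8, 0.5]
width: 0.0002
```

Run:
```python
from h import *
rot(0.55); go((.37,.003,.2),(.385,.003,.032),(.47,.003,.032))
```

```text
t 2.4 p [ 0.3712 -0.0299  0.2209] j [ 0.1522 -0.2847 -0.0953  2.1841 -0.0355  0.9327  0.0845] F [-0.8172  0.8191  0.5435] w 0.00019320382995287623
 z [ 0.3032 -0.0154 -0.9528] x [0.9529 0.0136 0.303 ]
rot tool [0.0172 0.2421 0.0076] rows 1.6746123947785787
t 2.4 p [ 0.3712 -0.0299  0.2209] j [ 0.1522 -0.2847 -0.0953  2.1841 -0.0355  0.9327  0.0845] F [-0.8172  0.8191  0.5435] w 0.00019320382995287623
 z [ 0.3032 -0.0154 -0.9528] x [0.9529 0.0136 0.303 ]
(0.37, 0.003, 0.2) tool shift [-0.007  -0.0333  0.0191]
(0.385, 0.003, 0.032) tool shift [-0.0436 -0.0363  0.1837]
(0.47, 0.003, 0.032) tool shift [ 0.0374 -0.0356  0.2095]
```

Request:
move_arm(series=[{"dx":-0.009,"dy":-0.007,"dz":0.038,"wx":0.017,"wy":0,"wz":0.008,"grip":0.0},{"dx":-0.009,"dy":-0.007,"dz":0.038,"wx":0,"wy":0,"wz":0,"grip":0.0},{"dx":-0.009,"dy":-0.007,"dz":0.038,"wx":0,"wy":0,"wz":0,"grip":0.0},{"dx":-0.009,"dy":-0.007,"dz":0.038,"wx":0,"wy":0,"wz":0,"grip":0.0},{"dx":-0.009,"dy":-0.007,"dz":0.036,"wx":0,"wy":0,"wz":0,"grip":0.0},{"dx":0,"dy":0,"dz":0,"wx":0,"wy":0,"wz":0,"grip":0.0},{"dx":0,"dy":0,"dz":0,"wx":0,"wy":0,"wz":0,"grip":0.0}])

```text
t: 3.1
eef_pos: [0.3875, 0.0007, 0.0296]
tool_rot: [0.988, -0.001, 0.154, 0.001]
force: [-0.4, -0.2, 0.1]
width: -0.0
```

Run:
```python
from h import *
snap('top','top1')
rot(0.3); go((.41,.003,.026),(.474,.003,.026))
```

```text
t 3.15 p [0.3891 0.0006 0.0311] j [ 0.1219  0.0868 -0.197   2.4483  0.1428  0.2991 -0.2041] F [-0.3549  0.0299  0.5941] w 2.5062996405228405e-05
 z [ 0.3077 -0.0029 -0.9515] x [ 0.9515 -0.002   0.3077]
rot tool [ 0.0055 -0.0128 -0.0101] rows 0.11869214520408651
t 3.15 p [0.3891 0.0006 0.0311] j [ 0.1219  0.0868 -0.197   2.4483  0.1428  0.2991 -0.2041] F [-0.3549  0.0299  0.5941] w 2.5062996405228405e-05
 z [ 0.3077 -0.0029 -0.9515] x [ 0.9515 -0.002   0.3077]
(0.41, 0.003, 0.026) tool shift [ 0.0183 -0.0025  0.0112]
(0.474, 0.003, 0.026) tool shift [ 0.0792 -0.0027  0.0309]
```

View pics/top1.png

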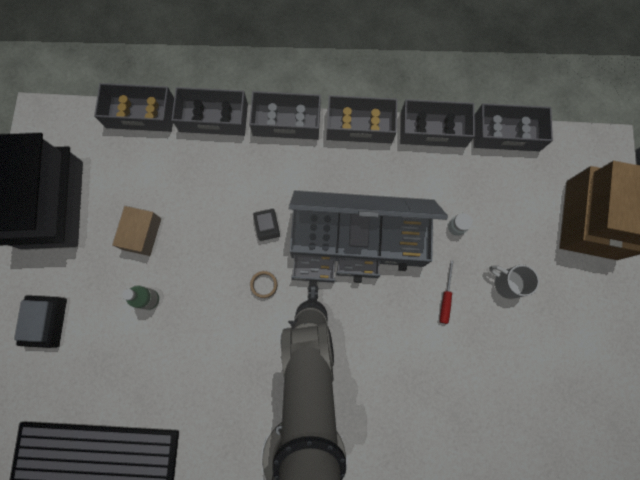

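The fingertip, at about (313,285), lines up with the left pull. I'll push that drawer in now.

Request:
move_arm(series=[{"dx":0.011,"dy":-0.002,"dz":0.006,"wx":0,"wy":0,"wz":0,"grip":0.0},{"dx":0.011,"dy":0,"dz":0.006,"wx":0,"wy":0,"wz":0,"grip":0.0},{"dx":0.011,"dy":0,"dz":0.004,"wx":0,"wy":0,"wz":0,"grip":0.0},{"dx":0.011,"dy":0,"dz":0.0035,"wx":0,"wy":0,"wz":0,"grip":0.0},{"dx":0.011,"dy":0,"dz":0.0035,"wx":0,"wy":0,"wz":0,"grip":0.0},{"dx":0.011,"dy":0,"dz":0.0035,"wx":0,"wy":0,"wz":0,"grip":0.0},{"dx":0.008,"dy":0,"dz":0.0026,"wx":0,"wy":0,"wz":0,"grip":0.0},{"dx":0.0,"dy":0,"dz":0.0,"wx":0,"wy":0,"wz":0,"grip":0.0}])

```text
t: 3.95
eef_pos: [0.4692, 0.0034, 0.025]
tool_rot: [0.988, -0.0, 0.156, 0.001]
force: [-0.7, 0.3, -0.4]
width: -0.0001
```

Run:
```python
from h import *
go((.474,.003,.026))
```

```text
t 3.95 p [0.4692 0.0034 0.025 ] j [ 0.0912  0.2416 -0.1687  2.2718  0.1976  0.3246 -0.2446] F [-0.698   0.3031 -0.4168] w -0.00010418039222412228
 z [ 0.3081 -0.002  -0.9513] x [ 0.9513 -0.0004  0.3081]
(0.474, 0.003, 0.026) tool shift [0.0049 0.0004 0.0005]
```

Only drawer friction on the tool so far, so I'll step further in until it stops.

Request:
move_arm(series=[{"dx":0.004,"dy":0,"dz":0.001,"wx":0,"wy":0,"wz":0,"grip":0.0},{"dx":0,"dy":0,"dz":0,"wx":0,"wy":0,"wz":0,"grip":0.0}])

```text
t: 4.15
eef_pos: [0.4715, 0.0034, 0.0249]
tool_rot: [0.988, -0.0, 0.155, 0.001]
force: [0.5, -0.4, -0.3]
width: 0.0001
```

Request:
move_arm(series=[{"dx":0.003,"dy":0,"dz":0.001,"wx":0,"wy":0,"wz":0,"grip":0.0},{"dx":0,"dy":0,"dz":0,"wx":0,"wy":0,"wz":0,"grip":0.0}])

```text
t: 4.35
eef_pos: [0.4743, 0.0033, 0.0248]
tool_rot: [0.988, -0.0, 0.155, 0.001]
force: [-0.9, -0.3, 0.2]
width: 0.0003
```

Run:
```python
from h import *
i,p,d=snap('scene','sc1')
cv2.imwrite('pics/sc1z.png',cv2.resize(p[170:390,170:400,::-1],None,fx=2.7,fy=2.7,interpolation=cv2.INTER_CUBIC))
st()
```

```text
t 4.4 p [0.4743 0.0033 0.0248] j [ 0.091   0.2511 -0.1683  2.2576  0.198   0.3317 -0.2435] F [-0.8832 -0.2211  0.0336] w 3.687392508819723e-05
 z [ 0.306  -0.0024 -0.952 ] x [0.952 0.    0.306]
```

View pics/sc1z.png

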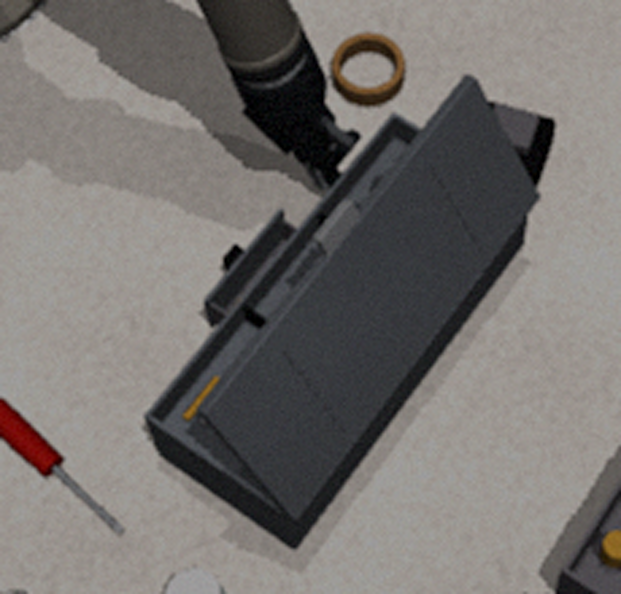

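The left drawer looks nearly flush. There's no stop force yet, so I'll keep stepping.

Request:
move_arm(series=[{"dx":0.003,"dy":0,"dz":0.001,"wx":0,"wy":0,"wz":0,"grip":0.0},{"dx":0,"dy":0,"dz":0,"wx":0,"wy":0,"wz":0,"grip":0.0}])

```text
t: 4.6
eef_pos: [0.4777, 0.0032, 0.0248]
tool_rot: [0.988, -0.0, 0.155, 0.001]
force: [-0.7, 0.5, 0.3]
width: 0.0001
```

Request:
move_arm(series=[{"dx":0.003,"dy":0,"dz":0.001,"wx":0,"wy":0,"wz":0,"grip":0.0},{"dx":0,"dy":0,"dz":0,"wx":0,"wy":0,"wz":0,"grip":0.0}])

```text
t: 4.8
eef_pos: [0.4781, 0.003, 0.0237]
tool_rot: [0.988, -0.0, 0.152, 0.002]
force: [-6.5, 0.5, 4.8]
width: 0.0
```

Request:
move_arm(series=[{"dx":0.003,"dy":0,"dz":0.001,"wx":0,"wy":0,"wz":0,"grip":0.0},{"dx":0,"dy":0,"dz":0,"wx":0,"wy":0,"wz":0,"grip":0.0}])

```text
t: 5.0
eef_pos: [0.4782, 0.0028, 0.0225]
tool_rot: [0.989, -0.0, 0.149, 0.002]
force: [-13.1, 0.7, 8.9]
width: 0.0003
```

Request:
move_arm(series=[{"dx":-0.02,"dy":0,"dz":-0.008,"wx":0,"wy":0,"wz":0,"grip":0.0},{"dx":-0.04,"dy":0,"dz":-0.013,"wx":0,"wy":0,"wz":0,"grip":0.0},{"dx":-0.035,"dy":0,"dz":-0.013,"wx":0,"wy":0,"wz":0,"grip":0.0},{"dx":0,"dy":0.03,"dz":0,"wx":0,"wy":0,"wz":0,"grip":0.0},{"dx":0,"dy":0.04,"dz":0,"wx":0,"wy":0,"wz":0,"grip":0.0},{"dx":0,"dy":0.04,"dz":0,"wx":0,"wy":0,"wz":0,"grip":0.0},{"dx":0,"dy":0.007,"dz":0,"wx":0,"wy":0,"wz":0,"grip":0.0},{"dx":0,"dy":0,"dz":0,"wx":0,"wy":0,"wz":0,"grip":0.0}])

```text
t: 5.8
eef_pos: [0.3844, -0.1042, 0.0289]
tool_rot: [0.988, -0.003, 0.156, 0.002]
force: [-0.3, -0.3, 0.2]
width: 0.0
```

Run:
```python
from h import *
snap('top','top2'); w=cloud('top2')
for v in range(252,275): print(v,w[v,314],w[v,402])
rot(0.3); go((.46,-.114,.026),(.476,-.114,.026))
```

```text
252 [0.5087 0.0043 0.098 ] [ 0.5263 -0.2225  0.0713]
253 [0.507  0.0042 0.0934] [ 0.5242 -0.223   0.0686]
254 [0.5082 0.0043 0.0716] [ 0.5207 -0.2224  0.0728]
255 [0.5067 0.0043 0.0654] [ 0.5201 -0.2243  0.0621]
256 [0.5061 0.0043 0.0538] [ 0.5173 -0.2242  0.0627]
257 [0.5046 0.0042 0.0472] [ 0.5087 -0.2184  0.0961]
258 [0.5021 0.0041 0.0462] [ 0.5059 -0.2182  0.0971]
259 [0.4994 0.0039 0.0464] [ 0.5049 -0.2198  0.0886]
260 [0.497  0.0038 0.0448] [ 0.5035 -0.221   0.082 ]
261 [0.4943 0.0036 0.045 ] [ 0.5047 -0.2251  0.0595]
262 [0.4917 0.0035 0.0444] [ 0.5046 -0.2277  0.0449]
263 [0.4888 0.0033 0.0459] [ 0.5019 -0.2278  0.0447]
264 [0.489  0.0034 0.0279] [ 0.4984 -0.2269  0.0499]
265 [ 0.4908  0.0036 -0.0015] [ 0.496  -0.2272  0.0485]
266 [ 0.488   0.0034 -0.0013] [ 0.4944 -0.2285  0.0418]
267 [0.4842 0.0032 0.0056] [ 0.492  -0.2288  0.0402]
268 [ 0.4825  0.0031 -0.0013] [ 0.4885 -0.2278  0.0459]
269 [0.4792 0.0029 0.0023] [ 0.4859 -0.228   0.0453]
270 [0.4765 0.0027 0.0024] [ 0.4859 -0.2311  0.0284]
271 [0.474  0.0026 0.0004] [ 0.4871 -0.2358  0.0022]
272 [ 0.4715  0.0025 -0.0006] [ 0.4846 -0.2361  0.0008]
273 [ 0.4687  0.0023 -0.0002] [ 0.4822 -0.2365 -0.0013]
274 [0.4657 0.0021 0.0013] [ 0.4793 -0.2364 -0.0007]
t 5.85 p [ 0.3839 -0.1026  0.0286] j [ 0.4883  0.1188 -0.2018  2.4198 -0.1986  0.3116  0.4687] F [-0.3022  0.2101 -0.5142] w -1.6218938994268767e-06
 z [ 0.3061 -0.0039 -0.952 ] x [ 0.952  -0.0022  0.3061]
rot tool [ 0.0065 -0.0111 -0.0103] rows 0.11364007440720701
t 5.85 p [ 0.3839 -0.1026  0.0286] j [ 0.4883  0.1188 -0.2018  2.4198 -0.1986  0.3116  0.4687] F [-0.3022  0.2101 -0.5142] w -1.6218938994268767e-06
 z [ 0.3061 -0.0039 -0.952 ] x [ 0.952  -0.0022  0.3061]
(0.46, -0.114, 0.026) tool shift [0.0716 0.0111 0.0258]
(0.476, -0.114, 0.026) tool shift [0.0869 0.011  0.0307]
```

The left drawer is home: its pull face is at 0.4885, which matches the shut one plus the chest's small yaw. The middle drawer is next.

Request:
move_arm(series=[{"dx":0.008,"dy":0.01,"dz":0.003,"wx":0,"wy":0,"wz":0,"grip":0.0},{"dx":0.013,"dy":0,"dz":0.005,"wx":0,"wy":0,"wz":0,"grip":0.0},{"dx":0.013,"dy":0,"dz":0.005,"wx":0,"wy":0,"wz":0,"grip":0.0},{"dx":0.013,"dy":0,"dz":0.005,"wx":0,"wy":0,"wz":0,"grip":0.0},{"dx":0.013,"dy":0,"dz":0.004,"wx":0,"wy":0,"wz":0,"grip":0.0},{"dx":0.013,"dy":0,"dz":0.004,"wx":0,"wy":0,"wz":0,"grip":0.0},{"dx":0.01,"dy":0,"dz":0.003,"wx":0,"wy":0,"wz":0,"grip":0.0},{"dx":0,"dy":0,"dz":0,"wx":0,"wy":0,"wz":0,"grip":0.0}])

```text
t: 6.65
eef_pos: [0.4729, -0.1113, 0.026]
tool_rot: [0.988, 0.001, 0.155, 0.001]
force: [0.2, -0.7, -0.2]
width: -0.0002
```

Request:
move_arm(series=[{"dx":0.004,"dy":0,"dz":0.001,"wx":0,"wy":0,"wz":0,"grip":0.0},{"dx":0,"dy":0,"dz":0,"wx":0,"wy":0,"wz":0,"grip":0.0}])

```text
t: 6.85
eef_pos: [0.4751, -0.1114, 0.026]
tool_rot: [0.988, 0.0, 0.154, 0.001]
force: [-0.1, -0.2, 0.6]
width: 0.0002
```

Request:
move_arm(series=[{"dx":0.004,"dy":0,"dz":0.001,"wx":0,"wy":0,"wz":0,"grip":0.0},{"dx":0,"dy":0,"dz":0,"wx":0,"wy":0,"wz":0,"grip":0.0}])

```text
t: 7.05
eef_pos: [0.4767, -0.1114, 0.0255]
tool_rot: [0.988, -0.0, 0.152, 0.001]
force: [-5.1, -0.5, 3.1]
width: -0.0001
```

Request:
move_arm(series=[{"dx":0.004,"dy":0,"dz":0.001,"wx":0,"wy":0,"wz":0,"grip":0.0},{"dx":0,"dy":0,"dz":0,"wx":0,"wy":0,"wz":0,"grip":0.0}])

```text
t: 7.25
eef_pos: [0.4768, -0.1112, 0.0242]
tool_rot: [0.989, -0.001, 0.148, 0.0]
force: [-13.2, 0.6, 8.0]
width: 0.0002
```

The middle drawer has reached its stop (13 N, no further travel). I'll back off and rise.

Request:
move_arm(series=[{"dx":-0.02,"dy":0,"dz":-0.006,"wx":0,"wy":0,"wz":0,"grip":0.0},{"dx":-0.04,"dy":0,"dz":-0.013,"wx":0,"wy":0,"wz":0,"grip":0.0},{"dx":0.005,"dy":0,"dz":-0.045,"wx":0,"wy":-0.1,"wz":0,"grip":0.0},{"dx":0,"dy":0,"dz":-0.048,"wx":0,"wy":-0.1,"wz":0,"grip":0.0},{"dx":0,"dy":0,"dz":-0.048,"wx":0,"wy":-0.1,"wz":0,"grip":0.0},{"dx":0,"dy":0,"dz":-0.048,"wx":0,"wy":0,"wz":0,"grip":0.0},{"dx":0,"dy":0,"dz":-0.048,"wx":0,"wy":0,"wz":0,"grip":0.0},{"dx":0,"dy":0,"dz":0,"wx":0,"wy":0,"wz":0,"grip":0.0}])

```text
t: 8.05
eef_pos: [0.3996, -0.1119, 0.247]
tool_rot: [0.999, 0.001, 0.035, 0.001]
force: [0.0, 0.2, -0.0]
width: 0.0004
```

Run:
```python
from h import *
i,p,d=snap('top','top3'); w=cloud('top3')
cv2.imwrite('pics/top3z.png',cv2.resize(p[170:320,240:470,::-1],None,fx=3.4,fy=3.4,interpolation=cv2.INTER_CUBIC))
i,p,d=snap('scene','sc3')
cv2.imwrite('pics/sc3z.png',cv2.resize(p[170:390,170:400,::-1],None,fx=2.7,fy=2.7,interpolation=cv2.INTER_CUBIC))
rot(0); go((.42,-.116,.30),(.64,-.116,.30),(.64,-.116,.21))
```

```text
t 8.15 p [ 0.3955 -0.1109  0.2408] j [ 0.3495 -0.0192 -0.1027  1.8754 -0.0178  1.2298  0.2547] F [ 0.6001 -0.1528 -1.9504] w 0.0002485314257048772
 z [ 0.0574  0.0008 -0.9983] x [0.9983 0.0024 0.0574]
rot tool [-0.0005 -0.0575 -0.006 ] rows 0.3985769495749261
t 8.15 p [ 0.3955 -0.1109  0.2408] j [ 0.3495 -0.0192 -0.1027  1.8754 -0.0178  1.2298  0.2547] F [ 0.6001 -0.1528 -1.9504] w 0.0002485314257048772
 z [ 0.0574  0.0008 -0.9983] x [0.9983 0.0024 0.0574]
(0.42, -0.116, 0.3) tool shift [ 0.0278  0.0051 -0.0577]
(0.64, -0.116, 0.3) tool shift [ 0.2475  0.0057 -0.045 ]
(0.64, -0.116, 0.21) tool shift [0.2423 0.0057 0.0448]
```

View pics/top3z.png

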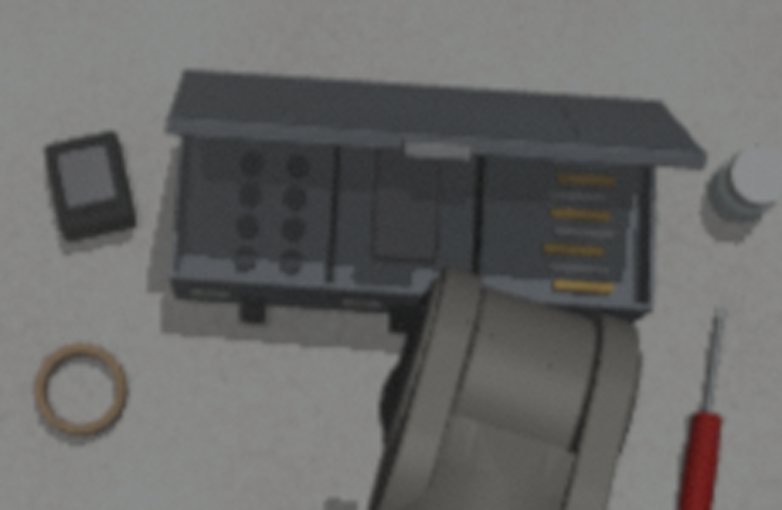

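View pics/sc3z.png

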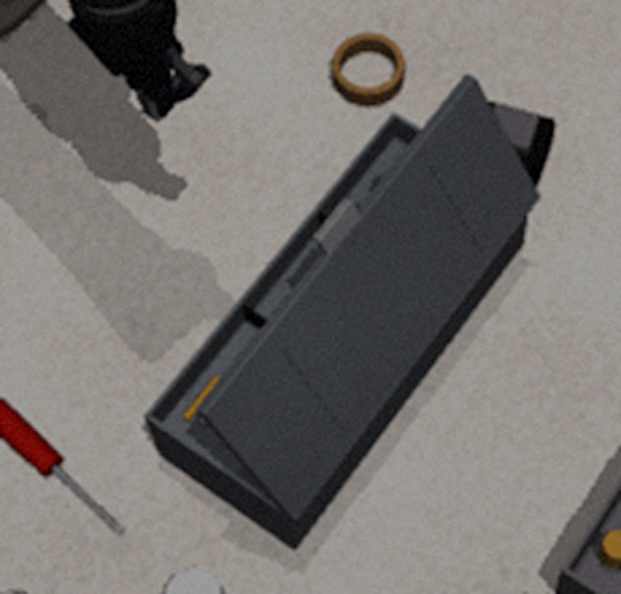

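Both drawers are flush with the chest's face in the two views, and the lid is still open. Next I go up and over behind the lid, with the tool vertical.

Request:
move_arm(series=[{"dx":0,"dy":0,"dz":-0.04,"wx":0,"wy":-0.057,"wz":0,"grip":0.0},{"dx":0.0,"dy":0,"dz":-0.04,"wx":0,"wy":0,"wz":0,"grip":0.0},{"dx":0.04,"dy":0,"dz":-0.02,"wx":0,"wy":0,"wz":0,"grip":0.0},{"dx":0.05,"dy":0.005,"dz":0,"wx":0,"wy":0,"wz":0,"grip":0.0},{"dx":0.05,"dy":0,"dz":0,"wx":0,"wy":0,"wz":0,"grip":0.0},{"dx":0.05,"dy":0,"dz":0,"wx":0,"wy":0,"wz":0,"grip":0.0},{"dx":0.05,"dy":0,"dz":0,"wx":0,"wy":0,"wz":0,"grip":0.0},{"dx":0,"dy":0,"dz":0,"wx":0,"wy":0,"wz":0,"grip":0.0}])

```text
t: 8.95
eef_pos: [0.6369, -0.1137, 0.3265]
tool_rot: [1.0, 0.003, -0.008, -0.003]
force: [0.2, -0.1, -0.8]
width: 0.0002
```

Run:
```python
from h import *
rot(0); go((.64,-.116,.22))
```

```text
t 8.95 p [ 0.6369 -0.1137  0.3265] j [ 0.22    0.5274 -0.1282  0.9681  0.06    1.6668  0.1191] F [ 0.2473 -0.1271 -0.7956] w 0.00022613052373287622
 z [-0.0167  0.0065 -0.9998] x [ 0.9998  0.0055 -0.0166]
rot tool [-0.0067  0.0166 -0.0031] rows 0.12521002073846596
t 8.95 p [ 0.6369 -0.1137  0.3265] j [ 0.22    0.5274 -0.1282  0.9681  0.06    1.6668  0.1191] F [ 0.2473 -0.1271 -0.7956] w 0.00022613052373287622
 z [-0.0167  0.0065 -0.9998] x [ 0.9998  0.0055 -0.0166]
(0.64, -0.116, 0.22) tool shift [0.0048 0.003  0.1064]
```

Request:
move_arm(series=[{"dx":0,"dy":0,"dz":0.03,"wx":-0.006,"wy":0.015,"wz":0,"grip":0.0},{"dx":0,"dy":0,"dz":0.03,"wx":0,"wy":0,"wz":0,"grip":0.0},{"dx":0,"dy":0,"dz":0.03,"wx":0,"wy":0,"wz":0,"grip":0.0},{"dx":0,"dy":0,"dz":0.015,"wx":0,"wy":0,"wz":0,"grip":0.0},{"dx":0,"dy":0,"dz":0,"wx":0,"wy":0,"wz":0,"grip":0.0}])

```text
t: 9.45
eef_pos: [0.6296, -0.1151, 0.2283]
tool_rot: [1.0, 0.001, 0.001, 0.001]
force: [-0.7, 0.7, 0.3]
width: 0.0002
```

Run:
```python
from h import *
i,p,d=snap('scene','sc4')
cv2.imwrite('pics/sc4z.png',cv2.resize(p[150:390,150:400,::-1],None,fx=2.5,fy=2.5,interpolation=cv2.INTER_CUBIC))
rot(0)
s,R=st()
# arc of finger contact: hinge (.655?,.1)
n=np.array([.8596,.5109]); c=np.array([.6216,.1798]); d=np.array([-.5109,.8596])
# outer face line passes 12mm (at z) off hinge; hinge x such that dist to outer face=12mm and z=.1
hx=(n@c-.012-.1*n[1])/n[0]; print('hinge x',hx)
```

```text
t 9.5 p [ 0.631  -0.1153  0.2309] j [ 0.2337  0.5047 -0.1316  1.2335  0.067   1.4014  0.11  ] F [0.7031 0.1621 0.18  ] w 5.9842148623393005e-05
 z [ 0.0056 -0.0033 -1.    ] x [1.     0.0026 0.0056]
rot tool [ 0.0033 -0.0056 -0.006 ] rows 0.060809346616650946
t 9.5 p [ 0.631  -0.1153  0.2309] j [ 0.2337  0.5047 -0.1316  1.2335  0.067   1.4014  0.11  ] F [0.7031 0.1621 0.18  ] w 5.9842148623393005e-05
 z [ 0.0056 -0.0033 -1.    ] x [1.     0.0026 0.0056]
hinge x 0.6550688459748721
```

View pics/sc4z.png

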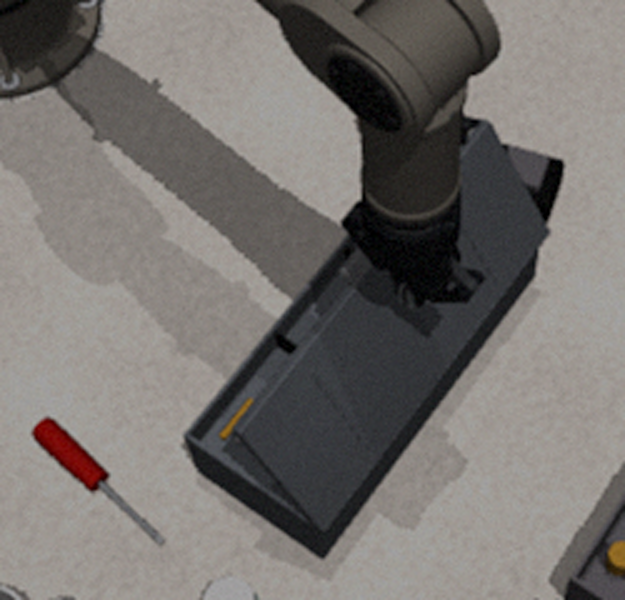

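The fingertips are behind the lid's outer face, just below the free edge, with clearance. I'll push along the lid's arc.

Request:
move_arm(series=[{"dx":-0.008,"dy":0,"dz":0.008,"wx":0,"wy":0,"wz":0,"grip":0.0},{"dx":-0.008,"dy":0,"dz":0.008,"wx":0,"wy":0,"wz":0,"grip":0.0},{"dx":-0.0125,"dy":0,"dz":0.008,"wx":0,"wy":0,"wz":0,"grip":0.0},{"dx":-0.0125,"dy":0,"dz":0.008,"wx":0,"wy":0,"wz":0,"grip":0.0},{"dx":-0.009,"dy":0,"dz":0.009,"wx":0,"wy":0,"wz":0,"grip":0.0},{"dx":-0.009,"dy":0,"dz":0.009,"wx":0,"wy":0,"wz":0,"grip":0.0},{"dx":0,"dy":0,"dz":0,"wx":0,"wy":0,"wz":0,"grip":0.0}])

```text
t: 10.2
eef_pos: [0.5745, -0.1157, 0.1841]
tool_rot: [1.0, 0.001, 0.007, 0.002]
force: [0.5, -0.4, 0.1]
width: -0.0003
```

Run:
```python
from h import *
i,p,d=snap('scene','sc5')
cv2.imwrite('pics/sc5z.png',cv2.resize(p[150:390,150:400,::-1],None,fx=2.5,fy=2.5,interpolation=cv2.INTER_CUBIC))
go((.558,-.115,.16),(.5435,-.115,.112))
```

```text
t 10.25 p [ 0.5748 -0.1158  0.184 ] j [ 0.2665  0.4091 -0.1372  1.4943  0.0605  1.2289  0.1234] F [-0.0934  0.0719  0.182 ] w -9.967694360017807e-05
 z [ 0.0129 -0.0044 -0.9999] x [0.9999 0.0025 0.0129]
(0.558, -0.115, 0.16) tool shift [-0.0171 -0.001   0.0238]
(0.5435, -0.115, 0.112) tool shift [-0.0322 -0.0012  0.0716]
```

View pics/sc5z.png

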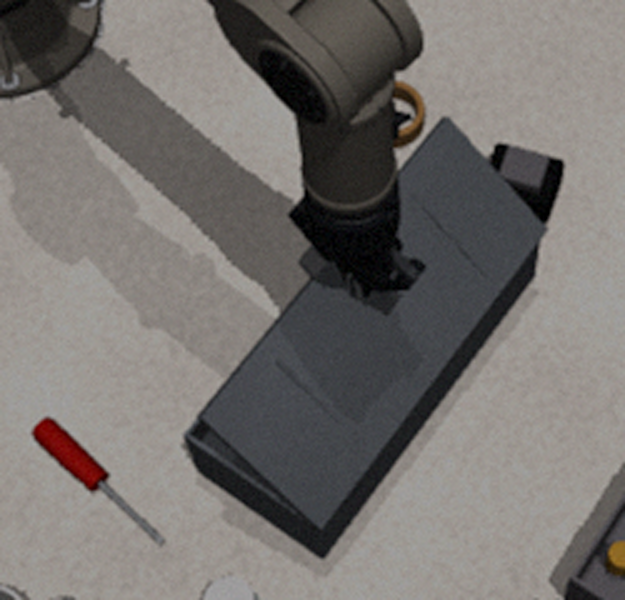

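The lid is following down, now at roughly 0.55 rad with the finger near its free edge. I'll carry on.

Request:
move_arm(series=[{"dx":-0.008,"dy":0,"dz":0.012,"wx":0,"wy":0,"wz":0,"grip":0.0},{"dx":-0.008,"dy":0,"dz":0.012,"wx":0,"wy":0,"wz":0,"grip":0.0},{"dx":-0.006,"dy":0,"dz":0.012,"wx":0,"wy":0,"wz":0,"grip":0.0},{"dx":-0.005,"dy":0,"dz":0.012,"wx":0,"wy":0,"wz":0,"grip":0.0},{"dx":-0.003,"dy":0,"dz":0.012,"wx":0,"wy":0,"wz":0,"grip":0.0},{"dx":-0.002,"dy":0,"dz":0.008,"wx":0,"wy":0,"wz":0,"grip":0.0},{"dx":0,"dy":0,"dz":0,"wx":0,"wy":0,"wz":0,"grip":0.0}])

```text
t: 10.95
eef_pos: [0.5429, -0.1161, 0.1135]
tool_rot: [1.0, 0.001, 0.005, 0.002]
force: [0.5, -0.4, -0.4]
width: 0.0
```

Request:
move_arm(series=[{"dx":0,"dy":0,"dz":0.004,"wx":0,"wy":0,"wz":0,"grip":0.0},{"dx":0,"dy":0,"dz":0,"wx":0,"wy":0,"wz":0,"grip":0.0}])

```text
t: 11.15
eef_pos: [0.5434, -0.1164, 0.1121]
tool_rot: [1.0, 0.001, 0.006, 0.002]
force: [-2.8, 0.6, 7.8]
width: 0.0001
```

Request:
move_arm(series=[{"dx":0,"dy":0,"dz":0.004,"wx":0,"wy":0,"wz":0,"grip":0.0},{"dx":0,"dy":0,"dz":0,"wx":0,"wy":0,"wz":0,"grip":0.0},{"dx":0,"dy":0,"dz":0,"wx":0,"wy":0,"wz":0,"grip":0.0}])

```text
t: 11.45
eef_pos: [0.5435, -0.1164, 0.112]
tool_rot: [1.0, 0.001, 0.006, 0.003]
force: [-10.4, 2.0, 26.8]
width: -0.0003
```

The lid is on the rim: 27 N at z = 0.112, with no more travel. I'll lift off and check.

Request:
move_arm(series=[{"dx":0,"dy":0,"dz":-0.02,"wx":0,"wy":0,"wz":0,"grip":0.0},{"dx":0,"dy":0,"dz":-0.04,"wx":0,"wy":0,"wz":0,"grip":0.0},{"dx":0,"dy":0,"dz":-0.05,"wx":0,"wy":0,"wz":0,"grip":0.0},{"dx":-0.02,"dy":0.05,"dz":-0.03,"wx":0,"wy":0,"wz":0,"grip":0.0},{"dx":-0.03,"dy":0.05,"dz":0,"wx":0,"wy":0,"wz":0,"grip":0.0},{"dx":-0.03,"dy":0.05,"dz":0,"wx":0,"wy":0,"wz":0,"grip":0.0},{"dx":-0.03,"dy":0.05,"dz":0,"wx":0,"wy":0,"wz":0,"grip":0.0},{"dx":-0.03,"dy":0.04,"dz":0,"wx":0,"wy":0,"wz":0,"grip":0.0}])

```text
t: 12.25
eef_pos: [0.418, -0.3272, 0.2404]
tool_rot: [1.0, 0.001, 0.006, 0.002]
force: [1.3, -0.7, -0.5]
width: 0.0001
```

Request:
move_arm(series=[{"dx":0,"dy":0.04,"dz":0,"wx":0,"wy":0,"wz":0,"grip":0.0},{"dx":0,"dy":0,"dz":0,"wx":0,"wy":0,"wz":0,"grip":0.0},{"dx":0,"dy":0,"dz":0,"wx":0,"wy":0,"wz":0,"grip":0.0}])

```text
t: 12.55
eef_pos: [0.4186, -0.366, 0.24]
tool_rot: [1.0, -0.0, 0.005, 0.002]
force: [0.1, 0.6, 0.3]
width: -0.0001
```

Run:
```python
from h import *
i,p,d=snap('top','top6'); w=cloud('top6')
snap('scene','sc6')
cv2.imwrite('pics/top6z.png',cv2.resize(p[170:320,240:470,::-1],None,fx=3.4,fy=3.4,interpolation=cv2.INTER_CUBIC))
m=(w[...,0]>.525)&(w[...,0]<.64)&(w[...,1]>-.28)&(w[...,1]<.05)&(w[...,2]>.09)&(w[...,2]<.135)
q=w[m]; A=np.c_[q[:,0],q[:,1],np.ones(len(q))]; print(len(q),q[:,2].mean(),np.linalg.lstsq(A,q[:,2],rcond=None)[0])
m=(w[...,2]>.03)&(w[...,2]<.056)&(w[...,0]>.42)&(w[...,0]<.51)
for y in(.003,-.114,-.229):
    k=m&(abs(w[...,1]-y)<.007); print(y,k.sum(),np.nanpercentile(w[k][:,0],[2,10,50]))
st()
```

```text
5775 0.11277625029356964 [0.0001 0.0001 0.1127]
0.003 45 [0.4883 0.4893 0.4994]
-0.114 17 [0.487  0.4874 0.4903]
-0.229 45 [0.4859 0.4869 0.496 ]
t 12.65 p [ 0.4201 -0.3635  0.2403] j [ 0.6792  0.3102  0.009   1.4904 -0.0082  1.3305  0.6947] F [ 0.4088 -0.0624 -0.5035] w 6.071995511560814e-05
 z [ 0.0114 -0.0026 -0.9999] x [0.9999 0.005  0.0114]
```

View pics/top6.png

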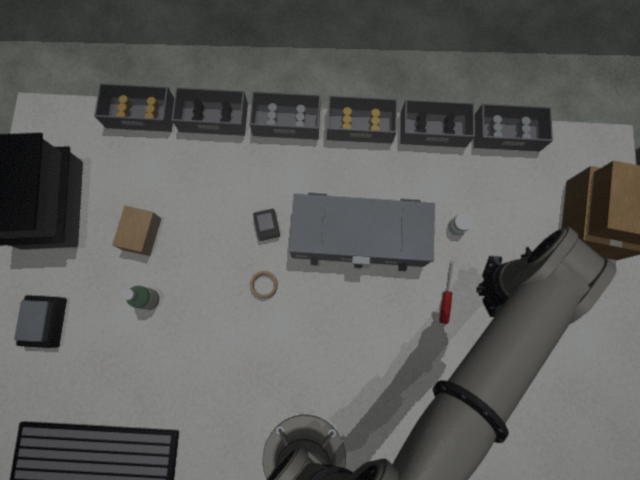

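View pics/sc6.png

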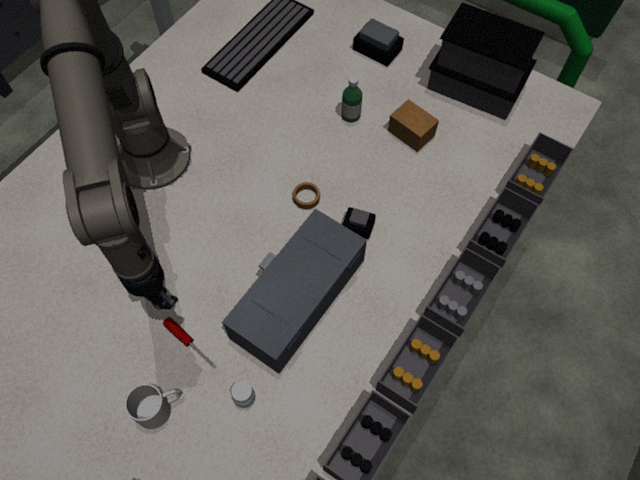

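Both views show the lid flat, with its tab at (361,261) in the top picture, and all three pulls in line. The bystanders haven't moved and the arm is clear of everything, so I'm handing in.

```bash
python3 -c "
from h import *
print(workorder.finish_job())"
```

```text
the job is handed in; nothing more can be done
None
```

The chest is closed and the job is handed in at about 12.7 s on the robot's clock. I pushed the left and then the middle drawer home with the shut fingertips on their pulls, each until it stopped at about 13 N. Then I pushed the lid down along its arc until it stopped on the rim at about 27 N.

Last checks, from the pictures after the arm had backed off:
- **Lid:** flat, with its top face at z = 0.113 and no measurable slope.
- **Drawers:** the three pull faces are at x = 0.488, 0.487 and 0.486. They lie in line with the drawer that was shut all along, allowing for the chest's slight yaw.
- **Bystanders:** all look to be where they started, judged by eye.
- **Robot:** touching nothing, with the fingertips at z = 0.24.

No check failed or disagreed. One move call was refused early on because its rows did not list every key, and nothing moved.

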